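Clear the culture bench: sound jars to their dishes, the suspect jar last

TASK

Stand the three wide culture jars with blue, yellow and green lids each in the round dish of its own lid colour, and only once all three are standing there take the wide red-lidded jar, the suspect one, and stand it in the pink basket; do not move it before. Keep the jars upright, set them down rather than drop them, and leave the two slim vials where they are.

Things in the scene. Friction and masses are not known exactly. Their poses are not given: they have to be found in the camera images.
- jar_blue: WIDE closed culture jar with a blue lid: clear glass with amber gel and a green plantlet inside, 80 mm tall. Lid 58 mm in diameter, the top 22 mm of the jar (58 to 80 mm up), screwed tight: the jar can be lifted by it; glass 56 mm in diameter below it. 0.11 to 0.23 kg. Loose, stands upright on the bench. Origin: centre of its underside; z up.
- jar_yellow: WIDE closed culture jar with a yellow lid: clear glass with amber gel and a green plantlet inside, 80 mm tall. Lid 58 mm in diameter, the top 22 mm of the jar (58 to 80 mm up), screwed tight: the jar can be lifted by it; glass 56 mm in diameter below it. 0.11 to 0.23 kg. Loose, stands upright on the bench. Origin: centre of its underside; z up.
- jar_green: WIDE closed culture jar with a green lid: clear glass with amber gel and a green plantlet inside, 80 mm tall. Lid 58 mm in diameter, the top 22 mm of the jar (58 to 80 mm up), screwed tight: the jar can be lifted by it; glass 56 mm in diameter below it. 0.11 to 0.23 kg. Loose, stands upright on the bench. Origin: centre of its underside; z up.
- jar_red: WIDE closed culture jar with a red lid: clear glass with amber gel and a green plantlet inside, 80 mm tall. Lid 58 mm in diameter, the top 22 mm of the jar (58 to 80 mm up), screwed tight: the jar can be lifted by it; glass 56 mm in diameter below it. 0.11 to 0.23 kg. Loose, stands upright on the bench. Origin: centre of its underside; z up.
- dish_blue: shallow round blue dish fixed to the bench, 96 mm across at the rim, 12 mm high; flat floor 4 mm thick, about 82 mm across inside. Origin: centre of its underside, on the bench; z up.
- dish_yellow: shallow round yellow dish fixed to the bench, 96 mm across at the rim, 12 mm high; flat floor 4 mm thick, about 82 mm across inside. Origin: centre of its underside, on the bench; z up.
- dish_green: shallow round green dish fixed to the bench, 96 mm across at the rim, 12 mm high; flat floor 4 mm thick, about 82 mm across inside. Origin: centre of its underside, on the bench; z up.
- basket: open square pink discard basket fixed to the bench, 110 x 110 mm outside, 36 mm high, walls and floor 4 mm thick (102 x 102 mm inside). Origin: centre of its underside, on the bench; x and y along its sides, z up.
- vial_blue: SLIM closed sample vial with a blue lid, 32 mm in diameter and 60 mm tall, clear with amber gel; a bystander, loose and light (50 g). Origin: centre of its underside; z up.
- vial_red: SLIM closed sample vial with a red lid, 32 mm in diameter and 60 mm tall, clear with amber gel; a bystander, loose and light (50 g). Origin: centre of its underside; z up.
There are look-alikes about, which are no part of the job. What is shaped like the jar_red but purple is not meant. Several things look just like the dish_green: the one meant starts nearest to the robot's base.

How it is judged:
By the outcome, as a careful person would: the job done as asked, in the order asked, and still so for the second after the job is handed in, with the robot touching nothing.
It also fails if it takes over 106 s, if anything falls off the work surface, if the arm or the gripper's body presses on something with over 40 N, if the wrist force passes 120 N, or if a joint passes its speed limit or range.

ROBOT

A 6-joint arm with a two-finger parallel gripper is mounted at the origin on the work surface. World frame = base frame: x ahead of the robot, y to its left, z up, the work surface at z = 0. Lengths are in m, angles in rad, forces in N, time in s.
With the tool pointing down it reaches from about 0.275 to 0.875 m from the base axis. Payload 12.5 kg.
Tool frame: the origin (TCP) lies at the very end of the fingers, on their centre line; the grasp point (between the pads) lies behind it (arm.pinch_z is the z of the grasp point in the tool frame, in m); z points along the fingers, y is the line along which they close (so a half turn about z gives the same grasp; the last joint's range is limited). The gripper opens to 85 mm and grips with 20 to 120 N. Pads are 22 mm wide; open, the fingers measure 114 mm over their backs; the gripper's body (76 mm by 85 mm) begins 54 mm behind the grasp point. The pads swing forward as they close: fully open they stand 13 mm farther back than shut.
Start: joints at [1.194, 0.351, 1.652, -0, 1.139, -0.085], TCP at [0.158, 0.527, 0.231] pointing down, gripper open.
Joint ranges: [-2.75, 2.75], [-0.79, 2.1], [0.01, 2.65], [-1.57, 4.71], [0.07, 3.14], [-2.87, 2.87]. Speed limits (rad/s): [2.22, 2.22, 2.79, 3.14, 3.14, 3.14].

INTERFACE

Orientations are given as [roll, pitch, yaw] about the fixed x, y, z axes, in that order (R = Rz(yaw) Ry(pitch) Rx(roll)).
In Python, from bench import monitor, optics, order, arm gives the robot as it stands.
- The arm moves only by the tool arm_command, never from a script. Its argument "series" is a list that holds one entry, the list of rows, each a list of 7 numbers: the shift along the tool's x, y, z as a fraction of full scale, then the turn, a rotation vector about the tool's x, y, z as a fraction of full scale, then the opening, from -1 (shut) to 1 (fully open). In form: [[[dx, dy, dz, rx, ry, rz, grip], ...]]. A call has 1 to 10 rows; each row shifts and turns the commanded pose from where the row before left it, along the tool's axes as they then stand; what a row does not reach is not made up. Full scale, the value 1, is 0.025 m for a shift and 0.12 rad for a turn. A row lasts 1/12 s, in which the tool goes at most 41.7 mm and 7.16 degrees, less where a joint would pass 70% of its speed; a pose out of reach is approached as far as the arm can. A call with a number of a shift or a turn outside -1 to 1 is refused whole. A call with a gripper value outside its range is refused whole. The fingers move at their own pace and stop on an object; "grip_force" is the grip in N (left out, the last holds). Time passes only in rows, so rows that do not move let the fingers close. It gives the time, the measured TCP pose, the force, the opening and the grip force at its end, in the units of the state.
- monitor.observe(): the state, without advancing time (a new reading comes with each control period).
- optics.camera(name): name is "side" or "top" or "wrist"; returns (picture, depth): 480x640x3 uint8, red, green, blue; 480x640 float32, m along the optical axis (not along the pixel's ray), 0 where there is no reading.
- optics.get_calibration(name): a dict with "fx", "fy", "cx", "cy" (pixels), "R" (3x3) and "t" (3): a world point X has camera coordinates R X + t. Camera axes: x right, y down, z forward; pixel columns grow to the right and rows downward; lengths in m; the calibration is good to about 2 mm. A picture is of the moment at which its call begins: read the wrist's pose just before it. get_calibration takes no time and is no camera call; for the wrist camera it gives the pose at the moment of the call.
- order.sign_off(): hands the job in; it is judged then, once.
The state is a dict: "clock": time; "joints": joint angles; "qd": joint speeds; "tau": joint torques, N m; "eef_pos": TCP position; "ee_rot": TCP orientation; "wrist_force": force on the tool from outside, world axes, zero at the start; "ft_torque": the same for the moment, N m; "finger_gap": finger opening in m; "grasp_force": force on a finger pad.
Only numpy, scipy, OpenCV 4.12 (cv2) and the standard library are available. Lean on these libraries where they do the work, as an engineer would, in place of code of your own. Each camera call takes 0.05 s, during which the arm holds its last target. There are 200 camera calls.

## Working session

There is one attempt and no reset: what is moved stays moved. The work goes in short steps, Python scripts to look and compute and a tool call to move; the robot and the scene stay as the last step left them, time stands still between calls to the robot, and variables do not carry over. Pictures are saved under pics/ and viewed, at most 14 in all, crops included, and the job is handed in when it is done.

Besides the shell and the picture viewer there is one more tool, called after ">>>" as name(argument=value, ...) on one line, values as JSON. arm_command: Moves the arm, as the interface text tells. Shift numbers are shares of 0.025 m and turn numbers shares of 0.12 rad, none past 1 either way. Its arguments: {"type":"object","properties":{"series":{"type":"array","items":{"type":"array","items":{"type":"array","items":{"type":"number"}}}},"grip_force":{"type":"number"}},"required":["series"]}

```bash
mkdir -p pics; ls; python3 - <<'E'
from bench import monitor, optics, order, arm
import cv2
s=monitor.observe();print(s['clock'],s['eef_pos'],s['ee_rot'],s['finger_gap'],arm.pinch_z)
for n in("top","side"):
    p,d=optics.camera(n);cv2.imwrite(f"pics/{n}0.png",p[:,:,::-1]);c=optics.get_calibration(n);print(n,{k:(v.tolist() if hasattr(v,'tolist') else v) for k,v in c.items()})
E
```

```text
pics
0.0 [0.15807298 0.52645892 0.23076512] [-3.14042489e+00 -1.21925657e-04  2.84980703e+00] 0.08501490986398584 -0.0187
top {'fx': 620.0566022202369, 'fy': 620.0566022202369, 'cx': 322.09709523510537, 'cy': 241.70906995876902, 'R': [[0.008154002179003542, -0.9999096705080666, -0.010684712111933543], [-0.9946209904961224, -0.007006573174036072, -0.10334405254715784], [0.10325985431414113, 0.011469906573593836, -0.9945882785003126]], 't': [0.008271584936679904, 0.5884014533001801, 1.2908876331001198]}
side {'fx': 579.0424951435394, 'fy': 579.0424951435394, 'cx': 315.8658609201532, 'cy': 231.45953725243507, 'R': [[0.8972018619077304, -0.44110723153064213, -0.02128918224532182], [-0.2828306224463841, -0.5369106273191153, -0.7948168451148884], [0.3391690699281009, 0.719132385978525, -0.6064758473681708]], 't': [-0.5003431478163669, 0.2177082014062654, 1.0184617467739843]}
```

View pics/top0.png

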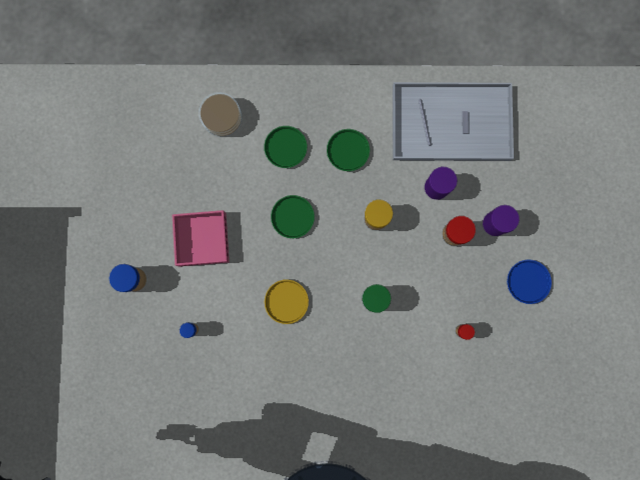

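View pics/side0.png

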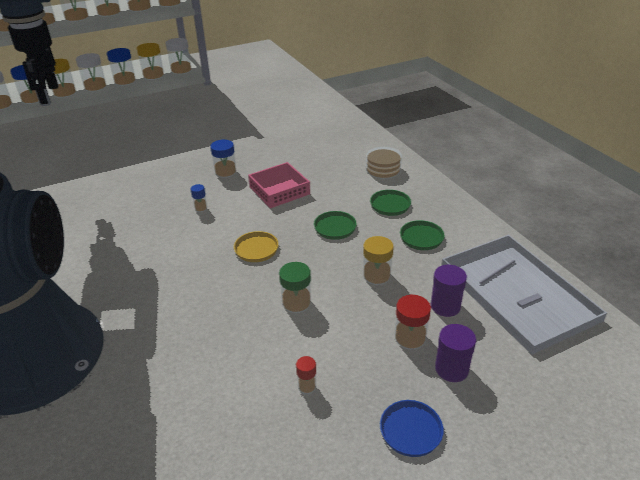

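The top view shows:
- **Jars:** blue (125,278), yellow (379,213), green (376,298) and red (460,230).
- **Purple look-alikes of the red jar:** (441,183) and (503,220).
- **Dishes and basket:** blue dish (530,282), yellow dish (288,301) and basket (201,238).
- **Green dishes:** (286,147), (349,150) and (293,217). The one at (293,217) looks nearest the base, which lies at the bottom of the picture.
- **Slim vials:** (188,330) and (467,331).

```bash
cat > h.py <<'E'
from bench import monitor, optics, order, arm
import cv2, numpy as np
def cloud(n):
    c=optics.get_calibration(n);p,d=optics.camera(n)
    v,u=np.mgrid[:480,:640]
    X=np.stack([(u-c['cx'])/c['fx']*d,(v-c['cy'])/c['fy']*d,d],-1)
    return p,d,(X-c['t'])@c['R']
E
python3 - <<'E'
from h import *
p,d,W=cloud("top")
hsv=cv2.cvtColor(p,cv2.COLOR_RGB2HSV)
T={'jb':(125,278),'jy':(379,213),'jg':(376,298),'jr':(460,230),'p1':(441,183),'p2':(503,220),'db':(530,282),'dy':(288,301),'dg1':(286,147),'dg2':(349,150),'dg3':(293,217),'bask':(201,238),'vb':(188,330),'vr':(467,331),'beige':(221,114)}
for k,(u,v) in T.items():
    h=int(hsv[v,u,0]); dh=np.abs((hsv[...,0].astype(int)-h+90)%180-90)
    m=((dh<10)&(hsv[...,1]>90)&(d>0)).astype(np.uint8)
    n,l,st,c=cv2.connectedComponentsWithStats(m)
    w=l==l[v,u]; Z=W[...,2][w]; 
    zt=np.percentile(Z,97); s=w&(W[...,2]>zt-(.006 if k[0]!='d' else .1))
    P=W[s]; (cx,cy),r=cv2.minEnclosingCircle(P[:,:2].astype(np.float32))
    print(k,'ztop %.3f'%zt,'circ %.3f %.3f d %.3f'%(cx,cy,2*r),'mean',P[:,:2].mean(0).round(3),'R %.3f'%np.hypot(cx,cy), s.sum(), 'rect',[np.round(q,3) for q in cv2.minAreaRect(P[:,:2].astype(np.float32))] if k=='bask' else '')
cv2.imwrite('pics/crop1.png',cv2.resize(p[120:340,250:570,::-1],None,fx=2.5,fy=2.5,interpolation=cv2.INTER_CUBIC))
E
```

```text
jb ztop 0.082 circ 0.507 0.419 d 0.059 mean [0.507 0.419] R 0.658 447 rect 
jy ztop 0.082 circ 0.644 -0.104 d 0.057 mean [ 0.643 -0.104] R 0.652 434 rect 
jg ztop 0.083 circ 0.469 -0.099 d 0.057 mean [ 0.469 -0.1  ] R 0.480 424 rect 
jr ztop 0.083 circ 0.611 -0.273 d 0.057 mean [ 0.611 -0.274] R 0.669 420 rect 
p1 ztop 0.082 circ 0.714 -0.237 d 0.056 mean [ 0.713 -0.237] R 0.752 409 rect 
p2 ztop 0.082 circ 0.634 -0.362 d 0.058 mean [ 0.634 -0.363] R 0.730 440 rect 
db ztop 0.012 circ 0.507 -0.432 d 0.099 mean [ 0.508 -0.433] R 0.667 1566 rect 
dy ztop 0.012 circ 0.462 0.090 d 0.097 mean [0.461 0.089] R 0.470 1553 rect 
dg1 ztop 0.011 circ 0.801 0.096 d 0.097 mean [0.802 0.096] R 0.807 1410 rect 
dg2 ztop 0.011 circ 0.795 -0.043 d 0.095 mean [ 0.796 -0.042] R 0.796 1414 rect 
dg3 ztop 0.012 circ 0.645 0.079 d 0.096 mean [0.646 0.079] R 0.650 1454 rect 
bask ztop 0.036 circ 0.595 0.275 d 0.152 mean [0.593 0.276] R 0.656 375 rect [array([0.595, 0.275]), array([0.11 , 0.111]), np.float64(5.044)]
vb ztop 0.062 circ 0.402 0.289 d 0.032 mean [0.401 0.289] R 0.495 128 rect 
vr ztop 0.063 circ 0.403 -0.286 d 0.031 mean [ 0.403 -0.286] R 0.494 132 rect 
beige ztop 0.011 circ 0.538 -0.000 d 1.620 mean [ 0.612 -0.04 ] R 0.538 13452 rect
```

View pics/crop1.png

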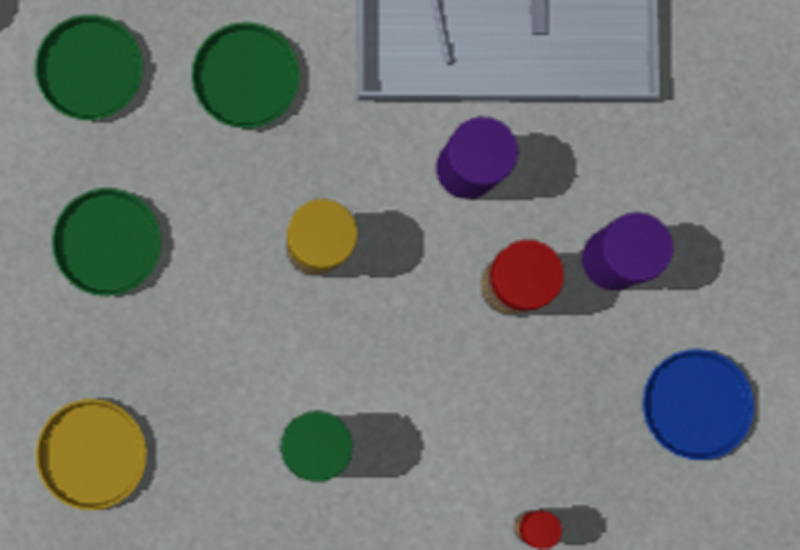

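Sizes and heights match what is given: jar tops are about 0.08 m, lids 58 mm, dishes 96 mm. The three green dishes are at R = 0.807, 0.796 and 0.650, so the one at pixel (293,217), world (0.645, 0.079), is meant. The crop confirms this. The red jar is the one with glass under its lid, at (460,230).

I'll turn the tool to yaw π, which makes tool x = −X, y = +Y and z = −Z, then go over the blue jar.

>>> arm_command(series=[[[0,0,0,0,0,-0.811,1],[0,0,0,0,0,-0.811,1],[0,0,0,0,0,-0.811,1],[0,0,0,0,0,0,1]]], grip_force=40)

```text
clock: 0.48
eef_pos: [0.1581, 0.5266, 0.231]
ee_rot: [-3.141, -0.0, -3.137]
wrist_force: [-0.9, -0.5, 0.3]
finger_gap: 0.0855
grasp_force: 0.0
```

>>> arm_command(series=[[[-0.93,-0.287,0.215,0,0,0,1],[-0.93,-0.287,0.215,0,0,0,1],[-0.93,-0.287,0.215,0,0,0,1],[-0.93,-0.287,0.215,0,0,0,1],[-0.93,-0.287,0.215,0,0,0,1],[-0.93,-0.287,0.215,0,0,0,1],[-0.93,-0.287,0.215,0,0,0,1],[-0.93,-0.287,0.215,0,0,0,1],[-0.93,-0.287,0.215,0,0,0,1],[-0.93,-0.287,0.215,0,0,0,1]]])

```text
clock: 1.32
eef_pos: [0.3918, 0.4545, 0.1771]
ee_rot: [-3.141, -0.0, 3.138]
wrist_force: [-0.2, 1.4, 0.4]
finger_gap: 0.0856
grasp_force: 0.0
```

>>> arm_command(series=[[[-0.93,-0.287,0.215,0,0,0,1],[-0.93,-0.287,0.215,0,0,0,1],[-0.93,-0.287,0.215,0,0,0,1],[-0.93,-0.287,0.215,0,0,0,1],[-0.93,-0.287,0.215,0,0,0,1],[0,0,0,0,0,0,1],[0,0,0,0,0,0,1]]])

```text
clock: 1.9
eef_pos: [0.5074, 0.4185, 0.1498]
ee_rot: [-3.141, -0.001, 3.137]
wrist_force: [-0.6, -0.5, 0.8]
finger_gap: 0.0854
grasp_force: 0.0
```

On target. Next: descend and grip.

>>> arm_command(series=[[[0,0,0.8,0,0,0,1],[0,0,0.8,0,0,0,1],[0,0,0.8,0,0,0,1],[0,0,0.8,0,0,0,1],[0,0,0.5,0,0,0,1],[0,0,0.5,0,0,0,1],[0,0,0,0,0,0,1],[0,0,0,0,0,0,-1],[0,0,0,0,0,0,-1],[0,0,0,0,0,0,-1]]])

```text
clock: 2.73
eef_pos: [0.5077, 0.4198, 0.0473]
ee_rot: [3.14, 0.002, -3.142]
wrist_force: [-0.7, -0.4, 3.3]
finger_gap: 0.0567
grasp_force: 41.9
```

>>> arm_command(series=[[[0,0,0,0,0,0,-1],[0,0,0,0,0,0,-1],[0,0,0,0,0,0,-1],[0,0,0,0,0,0,-1],[0,0,0,0,0,0,-1]]])

```text
clock: 3.15
eef_pos: [0.5077, 0.4197, 0.0472]
ee_rot: [3.14, 0.002, -3.142]
wrist_force: [-0.7, 0.6, 6.6]
finger_gap: 0.0569
grasp_force: 42.1
```

```bash
python3 - <<'E'
from h import *
s=monitor.observe();print(s['eef_pos'],s['finger_gap'],s['grasp_force'],s['wrist_force'])
p,d,W=cloud("side");q=p[100:240,140:330,::-1];cv2.imwrite('pics/g1.png',cv2.resize(q,None,fx=3,fy=3))
E
```

```text
[0.50766634 0.41970535 0.04719185] 0.05693365865086153 42.06430435180664 [-0.74557255  0.58198219  6.58087552]
```

View pics/g1.png

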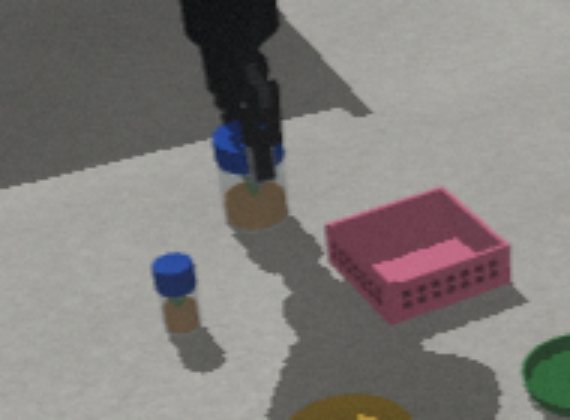

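The blue jar is gripped between the fingers, upright. I'll lift it and carry it towards −Y.

>>> arm_command(series=[[[0,0,-0.5,0,0,0,-1],[0,0,-0.7,0,0,0,-1],[0,0,-0.8,0,0,0,-1],[0,0,-0.8,0,0,0,-1],[0,0,-0.8,0,0,0,-1],[0,0,-0.6,0,0,0,-1],[0,0,0,0,0,0,-1]]], grip_force=50)

```text
clock: 3.78
eef_pos: [0.5081, 0.42, 0.155]
ee_rot: [3.138, 0.005, -3.141]
wrist_force: [0.3, 0.7, -1.5]
finger_gap: 0.0567
grasp_force: 53.5
```

>>> arm_command(series=[[[0,-0.4,0,0,0,0,-1],[0,-0.7,0,0,0,0,-1],[0,-0.9,0,0,0,0,-1],[0,-0.9,0,0,0,0,-1],[0,-0.9,0,0,0,0,-1],[0,-0.9,0,0,0,0,-1],[0,-0.9,0,0,0,0,-1],[0,-0.9,0,0,0,0,-1],[0,-0.9,0,0,0,0,-1],[0,-0.9,0,0,0,0,-1]]])

```text
clock: 4.62
eef_pos: [0.5059, 0.2097, 0.1494]
ee_rot: [-3.141, -0.002, 3.142]
wrist_force: [0.7, 0.2, -1.8]
finger_gap: 0.0568
grasp_force: 53.5
```

>>> arm_command(series=[[[0,-0.9,0,0,0,0,-1],[0,-0.9,0,0,0,0,-1],[0,-0.9,0,0,0,0,-1],[0,-0.9,0,0,0,0,-1],[0,-0.9,0,0,0,0,-1],[0,-0.9,0,0,0,0,-1],[0,-0.9,0,0,0,0,-1],[0,-0.9,0,0,0,0,-1],[0,-0.9,0,0,0,0,-1],[0,-0.9,0,0,0,0,-1]]])

```text
clock: 5.45
eef_pos: [0.5056, -0.0148, 0.1495]
ee_rot: [3.141, -0.002, 3.141]
wrist_force: [0.6, -0.4, -1.3]
finger_gap: 0.0566
grasp_force: 53.5
```

>>> arm_command(series=[[[0,-0.9,0,0,0,0,-1],[0,-0.9,0,0,0,0,-1],[0,-0.9,0,0,0,0,-1],[0,-0.9,0,0,0,0,-1],[0,-0.9,0,0,0,0,-1],[0,-0.9,0,0,0,0,-1],[0,-0.9,0,0,0,0,-1],[0,-0.7,0,0,0,0,-1],[0,-0.4,0,0,0,0,-1],[0,0,0,0,0,0,-1]]])

```text
clock: 6.28
eef_pos: [0.5061, -0.1997, 0.1498]
ee_rot: [3.141, -0.001, 3.14]
wrist_force: [-0.0, -0.1, -1.0]
finger_gap: 0.0569
grasp_force: 53.6
```

>>> arm_command(series=[[[0,-0.5,0,0,0,0,-1],[0,-0.8,0,0,0,0,-1],[0,-0.9,0,0,0,0,-1],[0,-0.9,0,0,0,0,-1],[0,-0.9,0,0,0,0,-1],[0,-0.9,0,0,0,0,-1],[0,-0.9,0,0,0,0,-1],[0,-0.9,0,0,0,0,-1],[0,-0.9,0,0,0,0,-1],[0,-0.9,0,0,0,0,-1]]])

```text
clock: 7.12
eef_pos: [0.5069, -0.4113, 0.1502]
ee_rot: [3.141, -0.001, -3.14]
wrist_force: [0.3, 0.2, -0.5]
finger_gap: 0.0568
grasp_force: 53.6
```

>>> arm_command(series=[[[-0.04,-0.5,0,0,0,0,-1],[0,-0.28,0,0,0,0,-1],[0,0,0.5,0,0,0,-1],[0,0,0.8,0,0,0,-1],[0,0,0.8,0,0,0,-1],[0,0,0.7,0,0,0,-1],[0,0,0.5,0,0,0,-1],[0,0,0.3,0,0,0,-1],[0,0,0,0,0,0,-1],[0,0,0,0,0,0,-1]]])

```text
clock: 7.95
eef_pos: [0.5083, -0.4301, 0.0608]
ee_rot: [-3.142, 0.0, -3.141]
wrist_force: [0.2, 0.3, -1.7]
finger_gap: 0.0572
grasp_force: 53.7
```

```bash
python3 - <<'E'
from h import *
s=monitor.observe();print(s['eef_pos'],s['finger_gap'],s['grasp_force'],s['wrist_force'])
p,d,W=cloud("side");q=p[280:480,300:540,::-1];cv2.imwrite('pics/g2.png',cv2.resize(q,None,fx=3,fy=3))
E
```

```text
[ 0.50831228 -0.43006122  0.06081768] 0.05721184499807699 53.65714073181152 [ 0.22668127  0.3194569  -1.67023438]
```

View pics/g2.png

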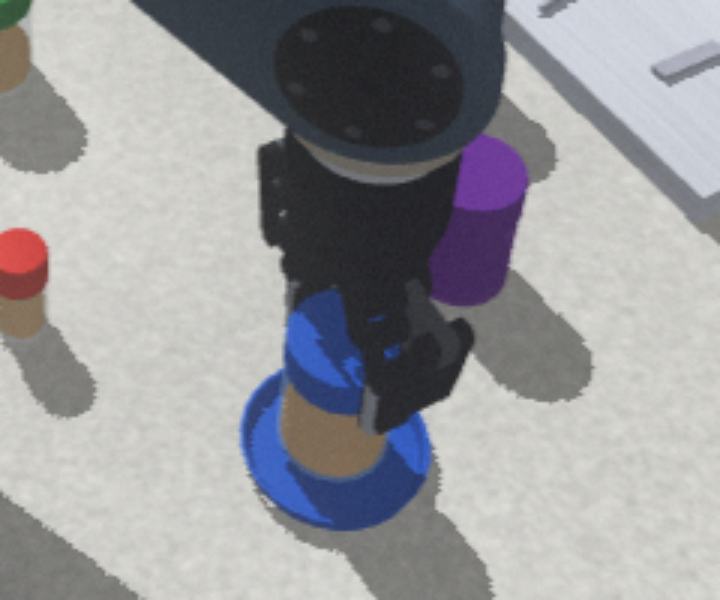

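The jar is upright over the middle of the blue dish, about 1 cm up. I'll lower the rest.

>>> arm_command(series=[[[0,0,0.2,0,0,0,-1],[0,0,0.15,0,0,0,-1],[0,0,0,0,0,0,-1],[0,0,0,0,0,0,-1]]])

```text
clock: 8.33
eef_pos: [0.508, -0.4303, 0.0519]
ee_rot: [3.141, -0.0, -3.142]
wrist_force: [0.3, 0.2, -0.7]
finger_gap: 0.0568
grasp_force: 53.7
```

>>> arm_command(series=[[[0,0,0.03,0,0,0,-1],[0,0,0.03,0,0,0,-1],[0,0,0,0,0,0,-1]]])

```text
clock: 8.58
eef_pos: [0.5084, -0.4304, 0.0513]
ee_rot: [-3.141, 0.001, -3.141]
wrist_force: [-0.9, 2.3, 5.0]
finger_gap: 0.0569
grasp_force: 54.3
```

Contact at the expected height. I'll open, rise and go to the green jar.

>>> arm_command(series=[[[0,0,0,0,0,0,1],[0,0,0,0,0,0,1],[0,0,0,0,0,0,1],[0,0,0,0,0,0,1],[0,0,-0.4,0,0,0,1],[0,0,-0.8,0,0,0,1],[0,0,-0.9,0,0,0,1],[0,0,-0.9,0,0,0,1],[0,0,-0.9,0,0,0,1],[0,0,0,0,0,0,1]]])

```text
clock: 9.42
eef_pos: [0.5097, -0.4318, 0.1537]
ee_rot: [-3.136, 0.005, -3.141]
wrist_force: [-0.1, -0.5, 0.5]
finger_gap: 0.0852
grasp_force: 0.0
```

>>> arm_command(series=[[[0.1,0.7,0,0,0,0,1],[0.1,0.9,0,0,0,0,1],[0.1,0.9,0,0,0,0,1],[0.1,0.9,0,0,0,0,1],[0.1,0.9,0,0,0,0,1],[0.1,0.9,0,0,0,0,1],[0.1,0.9,0,0,0,0,1],[0.1,0.9,0,0,0,0,1],[0.1,0.9,0,0,0,0,1],[0.1,0.9,0,0,0,0,1]]])

```text
clock: 10.25
eef_pos: [0.4828, -0.2093, 0.1482]
ee_rot: [-3.141, 0.0, -3.142]
wrist_force: [0.6, 0.3, -0.8]
finger_gap: 0.0854
grasp_force: 0.0
```

>>> arm_command(series=[[[0.1,0.9,0,0,0,0,1],[0.1,0.9,0,0,0,0,1],[0.1,0.9,0,0,0,0,1],[0.1,0.9,0,0,0,0,1],[0.1,0.84,0,0,0,0,1],[0,0,0,0,0,0,1],[0,0,0,0,0,0,1]]])

```text
clock: 10.83
eef_pos: [0.4706, -0.0989, 0.1483]
ee_rot: [-3.141, 0.001, -3.14]
wrist_force: [-0.9, -0.2, 1.0]
finger_gap: 0.0853
grasp_force: 0.0
```

```bash
python3 - <<'E'
from h import *
s=monitor.observe();print(s['eef_pos'],s['finger_gap'])
p,d,W=cloud("side");q=p[200:480,200:540,::-1];cv2.imwrite('pics/g3.png',cv2.resize(q,None,fx=2,fy=2))
E
```

```text
[ 0.47064395 -0.09887373  0.14827466] 0.08528122665601579
```

View pics/g3.png

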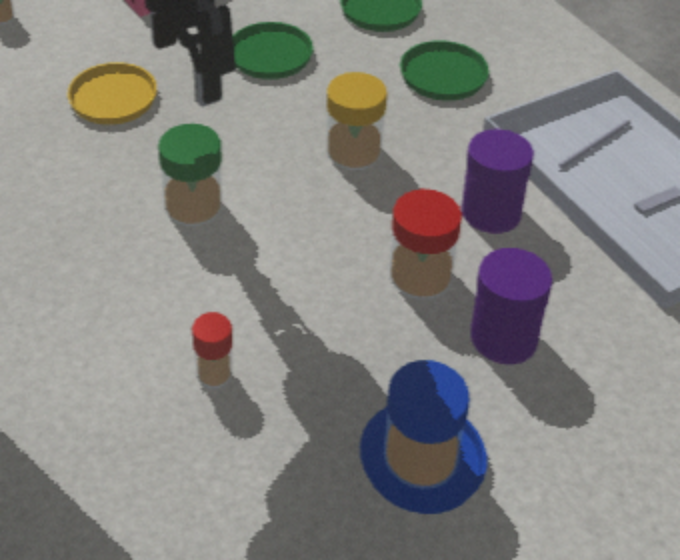

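The blue jar stands upright in its dish at crop (428,430), and the gripper is above the green jar at crop (190,170). Next: descend, grip, lift and carry to the near green dish.

>>> arm_command(series=[[[0.05,0,0.8,0,0,0,1],[0,0,0.8,0,0,0,1],[0,0,0.8,0,0,0,1],[0,0,0.8,0,0,0,1],[0,0,0.5,0,0,0,1],[0,0,0.43,0,0,0,1],[0,0,0,0,0,0,1],[0,0,0,0,0,0,-1],[0,0,0,0,0,0,-1],[0,0,0,0,0,0,-1]]])

```text
clock: 11.72
eef_pos: [0.4701, -0.0997, 0.0458]
ee_rot: [-3.141, 0.002, -3.142]
wrist_force: [-0.1, 0.2, 3.6]
finger_gap: 0.0567
grasp_force: 52.4
```

>>> arm_command(series=[[[0,0,0,0,0,0,-1],[0,0,0,0,0,0,-1],[0,0,0,0,0,0,-1]]])

```text
clock: 11.97
eef_pos: [0.47, -0.0997, 0.0458]
ee_rot: [-3.141, 0.002, -3.141]
wrist_force: [-1.1, -0.5, 6.5]
finger_gap: 0.0569
grasp_force: 52.7
```

>>> arm_command(series=[[[0,0,-0.5,0,0,0,-1],[0,0,-0.7,0,0,0,-1],[0,0,-0.8,0,0,0,-1],[0,0,-0.8,0,0,0,-1],[0,0,-0.8,0,0,0,-1],[0,0,-0.6,0,0,0,-1],[0,0,0,0,0,0,-1]]])

```text
clock: 12.55
eef_pos: [0.4707, -0.0997, 0.1527]
ee_rot: [-3.14, 0.005, -3.141]
wrist_force: [0.8, 0.0, -0.5]
finger_gap: 0.0569
grasp_force: 53.7
```

>>> arm_command(series=[[[-0.4,0.4,0,0,0,0,-1],[-0.7,0.7,0,0,0,0,-1],[-0.8,0.8,0,0,0,0,-1],[-0.8,0.8,0,0,0,0,-1],[-0.8,0.8,0,0,0,0,-1],[-0.8,0.8,0,0,0,0,-1],[-0.8,0.8,0,0,0,0,-1],[-0.8,0.8,0,0,0,0,-1],[-0.7,0.7,0,0,0,0,-1],[-0.4,0.4,0,0,0,0,-1]]])

```text
clock: 13.38
eef_pos: [0.6453, 0.0776, 0.1484]
ee_rot: [3.141, -0.0, -3.14]
wrist_force: [-0.2, -1.1, -1.0]
finger_gap: 0.0569
grasp_force: 53.6
```

>>> arm_command(series=[[[0,0,0,0,0,0,-1],[0,0,0,0,0,0,-1]]])

```text
clock: 13.55
eef_pos: [0.6438, 0.076, 0.1483]
ee_rot: [-3.141, -0.002, -3.14]
wrist_force: [0.2, -0.4, -1.2]
finger_gap: 0.0565
grasp_force: 53.6
```

>>> arm_command(series=[[[-0.05,0.12,0.4,0,0,0,-1],[0,0,0.7,0,0,0,-1],[0,0,0.8,0,0,0,-1],[0,0,0.8,0,0,0,-1],[0,0,0.6,0,0,0,-1],[0,0,0.3,0,0,0,-1],[0,0,0.2,0,0,0,-1],[0,0,0.1,0,0,0,-1],[0,0,0,0,0,0,-1],[0,0,0,0,0,0,-1]]])

```text
clock: 14.38
eef_pos: [0.6459, 0.0786, 0.0529]
ee_rot: [3.142, 0.001, 3.142]
wrist_force: [-0.3, -0.0, -1.3]
finger_gap: 0.0567
grasp_force: 53.6
```

>>> arm_command(series=[[[0,0,0.03,0,0,0,-1],[0,0,0.03,0,0,0,-1],[0,0,0,0,0,0,-1]]])

```text
clock: 14.63
eef_pos: [0.6456, 0.0787, 0.051]
ee_rot: [3.142, 0.001, -3.141]
wrist_force: [-0.4, 0.0, -1.4]
finger_gap: 0.0567
grasp_force: 53.6
```

>>> arm_command(series=[[[0,0,0.03,0,0,0,-1],[0,0,0.03,0,0,0,-1],[0,0,0,0,0,0,-1]]])

```text
clock: 14.88
eef_pos: [0.6459, 0.0788, 0.0499]
ee_rot: [-3.142, 0.001, -3.141]
wrist_force: [-1.3, 0.0, 3.9]
finger_gap: 0.0571
grasp_force: 54.3
```

Contact. I'll open, rise and go to the yellow jar.

>>> arm_command(series=[[[0,0,0,0,0,0,1],[0,0,0,0,0,0,1],[0,0,0,0,0,0,1],[0,0,0,0,0,0,1],[0,0,-0.4,0,0,0,1],[0,0,-0.8,0,0,0,1],[0,0,-0.9,0,0,0,1],[0,0,-0.9,0,0,0,1],[0,0,-0.9,0,0,0,1],[0,0,0,0,0,0,1]]])

```text
clock: 15.72
eef_pos: [0.6476, 0.0788, 0.1523]
ee_rot: [3.141, 0.007, -3.141]
wrist_force: [0.0, -0.0, 0.1]
finger_gap: 0.0854
grasp_force: 0.0
```

>>> arm_command(series=[[[0.08,-0.7,0,0,0,0,1],[0,-0.9,0,0,0,0,1],[0,-0.9,0,0,0,0,1],[0,-0.9,0,0,0,0,1],[0,-0.9,0,0,0,0,1],[0,-0.9,0,0,0,0,1],[0,-0.9,0,0,0,0,1],[0,-0.8,0,0,0,0,1],[0,-0.42,0,0,0,0,1],[0,0,0,0,0,0,1]]])

```text
clock: 16.55
eef_pos: [0.6434, -0.1061, 0.1468]
ee_rot: [-3.141, 0.0, 3.14]
wrist_force: [0.1, 0.2, -0.8]
finger_gap: 0.0855
grasp_force: 0.0
```

>>> arm_command(series=[[[0,0,0,0,0,0,1]]])

```text
clock: 16.63
eef_pos: [0.6435, -0.104, 0.1467]
ee_rot: [3.141, -0.0, 3.141]
wrist_force: [0.1, 0.4, -0.2]
finger_gap: 0.0856
grasp_force: 0.0
```

```bash
python3 - <<'E'
from h import *
s=monitor.observe();print(s['eef_pos'],s['finger_gap'])
p,d,W=cloud("side");q=p[140:380,180:500,::-1];cv2.imwrite('pics/g4.png',cv2.resize(q,None,fx=2,fy=2))
E
```

```text
[ 0.64347407 -0.10403518  0.14668568] 0.0855509481056862
```

View pics/g4.png

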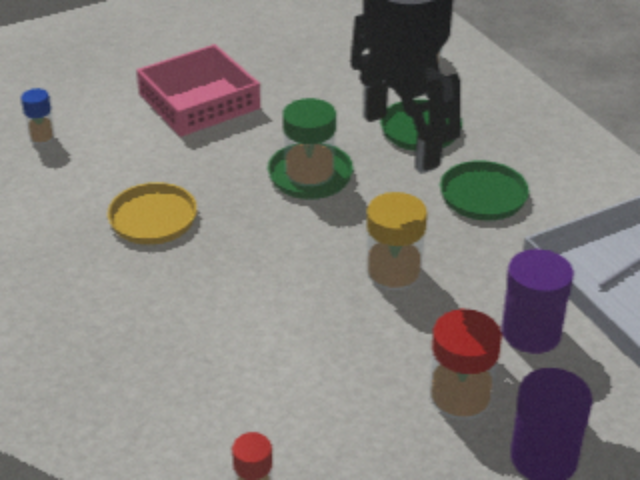

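The green jar stands upright in its dish at crop (310,150). Next: grip yellow, lift and carry to the yellow dish.

>>> arm_command(series=[[[0,0,0.8,0,0,0,1],[0,0,0.8,0,0,0,1],[0,0,0.8,0,0,0,1],[0,0,0.8,0,0,0,1],[0,0,0.5,0,0,0,1],[0,0,0.37,0,0,0,1],[0,0,0,0,0,0,1],[0,0,0,0,0,0,-1],[0,0,0,0,0,0,-1],[0,0,0,0,0,0,-1]]])

```text
clock: 17.52
eef_pos: [0.6445, -0.1043, 0.0465]
ee_rot: [-3.141, 0.002, -3.141]
wrist_force: [-0.8, 0.1, 0.4]
finger_gap: 0.0567
grasp_force: 52.8
```

>>> arm_command(series=[[[0,0,0,0,0,0,-1],[0,0,0,0,0,0,-1],[0,0,0,0,0,0,-1]]])

```text
clock: 17.77
eef_pos: [0.6444, -0.1043, 0.0465]
ee_rot: [-3.141, 0.002, -3.141]
wrist_force: [-1.4, 1.7, 6.0]
finger_gap: 0.0572
grasp_force: 53.0
```

>>> arm_command(series=[[[0,0,-0.5,0,0,0,-1],[0,0,-0.7,0,0,0,-1],[0,0,-0.8,0,0,0,-1],[0,0,-0.8,0,0,0,-1],[0,0,-0.8,0,0,0,-1],[0,0,-0.6,0,0,0,-1],[0,0,0,0,0,0,-1]]])

```text
clock: 18.35
eef_pos: [0.645, -0.1047, 0.1543]
ee_rot: [-3.14, 0.006, -3.141]
wrist_force: [0.2, 0.8, -1.9]
finger_gap: 0.0569
grasp_force: 53.7
```

>>> arm_command(series=[[[0.4,0.4,0,0,0,0,-1],[0.75,0.8,0,0,0,0,-1],[0.8,0.87,0,0,0,0,-1],[0.8,0.87,0,0,0,0,-1],[0.8,0.87,0,0,0,0,-1],[0.8,0.87,0,0,0,0,-1],[0.8,0.87,0,0,0,0,-1],[0.8,0.87,0,0,0,0,-1],[0.8,0.8,0,0,0,0,-1],[0.53,0.54,0,0,0,0,-1]]])

```text
clock: 19.18
eef_pos: [0.4592, 0.0909, 0.1495]
ee_rot: [3.142, -0.002, -3.141]
wrist_force: [0.3, -0.3, -2.5]
finger_gap: 0.0569
grasp_force: 53.7
```

>>> arm_command(series=[[[0,0,0,0,0,0,-1],[0,0,0,0,0,0,-1]]])

```text
clock: 19.35
eef_pos: [0.461, 0.0901, 0.1499]
ee_rot: [-3.141, -0.0, -3.14]
wrist_force: [-0.0, 0.5, -1.0]
finger_gap: 0.0571
grasp_force: 53.8
```

>>> arm_command(series=[[[-0.03,0,0.4,0,0,0,-1],[0,0,0.7,0,0,0,-1],[0,0,0.8,0,0,0,-1],[0,0,0.8,0,0,0,-1],[0,0,0.6,0,0,0,-1],[0,0,0.3,0,0,0,-1],[0,0,0.2,0,0,0,-1],[0,0,0.12,0,0,0,-1],[0,0,0,0,0,0,-1],[0,0,0,0,0,0,-1]]])

```text
clock: 20.18
eef_pos: [0.4627, 0.0896, 0.0523]
ee_rot: [3.142, 0.001, 3.142]
wrist_force: [0.1, 0.7, -1.8]
finger_gap: 0.0566
grasp_force: 53.8
```

>>> arm_command(series=[[[0,0,0.03,0,0,0,-1],[0,0,0.03,0,0,0,-1],[0,0,0,0,0,0,-1]]])

```text
clock: 20.43
eef_pos: [0.4624, 0.0897, 0.0507]
ee_rot: [3.142, 0.001, -3.141]
wrist_force: [-0.5, -0.1, -1.3]
finger_gap: 0.0569
grasp_force: 53.8
```

>>> arm_command(series=[[[0,0,0.03,0,0,0,-1],[0,0,0.02,0,0,0,-1],[0,0,0,0,0,0,-1]]])

```text
clock: 20.68
eef_pos: [0.4629, 0.0898, 0.0504]
ee_rot: [3.141, 0.002, -3.141]
wrist_force: [-3.5, 0.4, 15.9]
finger_gap: 0.0567
grasp_force: 55.5
```

Contact. I'll open, rise, go above the red jar, and check all dishes before touching it.

>>> arm_command(series=[[[0,0,0,0,0,0,1],[0,0,0,0,0,0,1],[0,0,0,0,0,0,1],[0,0,0,0,0,0,1],[0,0,-0.4,0,0,0,1],[0,0,-0.8,0,0,0,1],[0,0,-0.9,0,0,0,1],[0,0,-0.9,0,0,0,1],[0,0,-0.9,0,0,0,1],[0,0,-0.3,0,0,0,1]]])

```text
clock: 21.52
eef_pos: [0.4634, 0.0898, 0.1576]
ee_rot: [3.141, 0.004, -3.141]
wrist_force: [0.3, -0.4, 1.0]
finger_gap: 0.0856
grasp_force: 0.0
```

>>> arm_command(series=[[[-0.37,-0.9,0,0,0,0,1],[-0.37,-0.9,0,0,0,0,1],[-0.37,-0.9,0,0,0,0,1],[-0.37,-0.9,0,0,0,0,1],[-0.37,-0.9,0,0,0,0,1],[-0.37,-0.9,0,0,0,0,1],[-0.37,-0.9,0,0,0,0,1],[-0.37,-0.9,0,0,0,0,1],[0,0,0,0,0,0,1],[0,0,0,0,0,0,1]]])

```text
clock: 22.35
eef_pos: [0.5361, -0.0909, 0.1538]
ee_rot: [3.141, -0.001, 3.14]
wrist_force: [-0.7, 0.3, 0.4]
finger_gap: 0.0852
grasp_force: 0.0
```

```bash
python3 - <<'E'
from h import *
s=monitor.observe();print(s['eef_pos'],s['finger_gap'])
p,d,W=cloud("side");cv2.imwrite('pics/g5.png',p[...,::-1])
E
```

```text
[ 0.5360859  -0.09093389  0.15382534] 0.08515829997593603
```

View pics/g5.png

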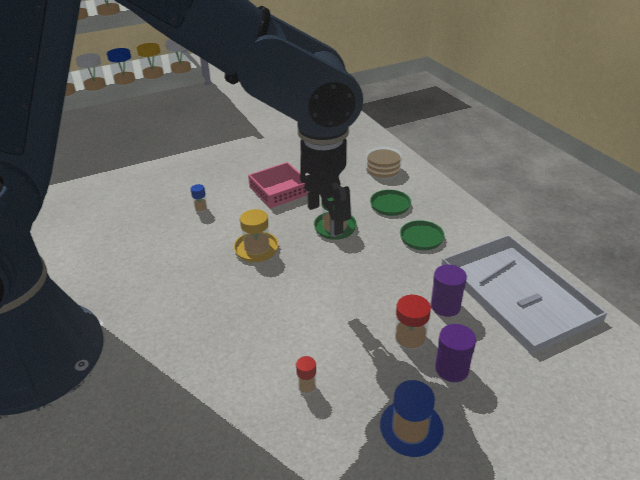

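The yellow jar at (255,230) and the blue jar at (412,412) stand in their dishes, and green is behind the gripper where I saw it before. Red, the purple pair and both vials are undisturbed. I'll go above red and turn the closing line between its two purple neighbours.

>>> arm_command(series=[[[-0.375,-0.91,0,0,0,0,1],[-0.375,-0.91,0,0,0,0,1],[-0.375,-0.91,0,0,0,0,1],[-0.375,-0.91,0,0,0,0,1],[-0.375,-0.91,0,0,0,0,1],[-0.375,-0.91,0,0,0,0,1],[-0.375,-0.91,0,0,0,0,1],[-0.375,-0.91,0,0,0,0,1]]])

```text
clock: 23.07
eef_pos: [0.6116, -0.2719, 0.1541]
ee_rot: [3.141, -0.001, -3.14]
wrist_force: [-0.2, -0.1, -0.0]
finger_gap: 0.085
grasp_force: 0.0
```

>>> arm_command(series=[[[0,0,0,0,0,0.82,1],[0,0,0,0,0,0.82,1],[0,0,0,0,0,0.82,1],[0,0,0,0,0,0.82,1],[0,0,0,0,0,0.82,1],[0,0,0,0,0,0,1],[0,0,0,0,0,0,1]]])

```text
clock: 23.65
eef_pos: [0.6113, -0.2713, 0.1541]
ee_rot: [3.142, -0.001, 2.654]
wrist_force: [-0.4, -0.5, -0.0]
finger_gap: 0.0855
grasp_force: 0.0
```

```bash
python3 - <<'E'
from h import *
s=monitor.observe();print(s['eef_pos'],s['ee_rot'])
p,d,W=cloud("wrist");cv2.imwrite('pics/g6.png',p[...,::-1])
E
```

```text
[ 0.61130307 -0.27125377  0.15412356] [ 3.14153887e+00 -5.04011626e-04  2.65371887e+00]
```

View pics/g6.png

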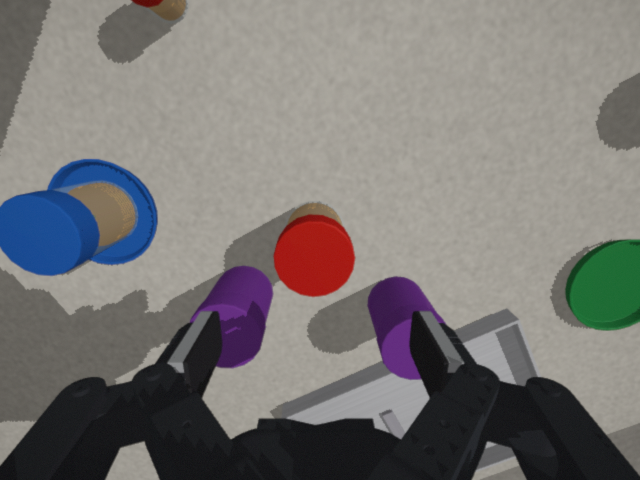

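The wrist view shows the red jar centred between the fingers at (314,255). The purple ones are off the closing line at (235,315) and (405,325), with over 20 mm of computed clearance. Descend and grip.

>>> arm_command(series=[[[-0.03,-0.06,0.8,0,0,0,1],[0,0,0.8,0,0,0,1],[0,0,0.8,0,0,0,1],[0,0,0.8,0,0,0,1],[0,0,0.7,0,0,0,1],[0,0,0.47,0,0,0,1],[0,0,0,0,0,0,1],[0,0,0,0,0,0,-1],[0,0,0,0,0,0,-1],[0,0,0,0,0,0,-1]]])

```text
clock: 24.53
eef_pos: [0.6122, -0.2743, 0.0467]
ee_rot: [3.141, 0.003, 2.65]
wrist_force: [-0.6, -0.3, 0.3]
finger_gap: 0.0566
grasp_force: 52.9
```

>>> arm_command(series=[[[0,0,0,0,0,0,-1],[0,0,0,0,0,0,-1],[0,0,0,0,0,0,-1]]])

```text
clock: 24.78
eef_pos: [0.6121, -0.2743, 0.0466]
ee_rot: [3.142, 0.003, 2.65]
wrist_force: [-0.3, 1.8, 7.1]
finger_gap: 0.0566
grasp_force: 53.2
```

>>> arm_command(series=[[[0,0,-0.5,0,0,0,-1],[0,0,-0.7,0,0,0,-1],[0,0,-0.8,0,0,0,-1],[0,0,-0.8,0,0,0,-1],[0,0,-0.8,0,0,0,-1],[0,0,-0.8,0,0,0,-1],[0,0,-0.6,0,0,0,-1],[0,0,0,0,0,0,-1]]])

```text
clock: 25.45
eef_pos: [0.6125, -0.2747, 0.1745]
ee_rot: [-3.142, 0.006, 2.65]
wrist_force: [-1.1, 1.2, -1.4]
finger_gap: 0.0569
grasp_force: 53.6
```

>>> arm_command(series=[[[0,0,0,0,0,-0.82,-1],[0,0,0,0,0,-0.82,-1],[0,0,0,0,0,-0.82,-1],[0,0,0,0,0,-0.82,-1],[0,0,0,0,0,-0.82,-1],[0,0,0,0,0,0,-1]]])

```text
clock: 25.95
eef_pos: [0.6109, -0.2738, 0.1693]
ee_rot: [3.141, -0.001, -3.137]
wrist_force: [0.3, -0.5, -1.0]
finger_gap: 0.0567
grasp_force: 53.6
```

Red is lifted with its underside at 0.12 m, which clears the green jar's top at 0.084 m. Carry it to the basket.

>>> arm_command(series=[[[0.1,0.4,0,0,0,0,-1],[0.1,0.7,0,0,0,0,-1],[0.1,0.9,0,0,0,0,-1],[0.1,0.9,0,0,0,0,-1],[0.1,0.9,0,0,0,0,-1],[0.1,0.9,0,0,0,0,-1],[0,0.9,0,0,0,0,-1],[0,0.9,0,0,0,0,-1],[0,0.9,0,0,0,0,-1],[0,0.9,0,0,0,0,-1]]])

```text
clock: 26.78
eef_pos: [0.5956, -0.0647, 0.1698]
ee_rot: [3.141, -0.0, 3.138]
wrist_force: [-0.2, -0.3, -1.3]
finger_gap: 0.0566
grasp_force: 53.6
```

>>> arm_command(series=[[[0,0.9,0,0,0,0,-1],[0,0.9,0,0,0,0,-1],[0,0.9,0,0,0,0,-1],[0,0.9,0,0,0,0,-1],[0,0.9,0,0,0,0,-1],[0,0.9,0,0,0,0,-1],[0,0.9,0,0,0,0,-1],[0,0.9,0,0,0,0,-1],[0,0.9,0,0,0,0,-1],[0,0.9,0,0,0,0,-1]]])

```text
clock: 27.62
eef_pos: [0.5953, 0.1601, 0.1698]
ee_rot: [3.142, -0.0, 3.138]
wrist_force: [0.8, -0.7, -1.9]
finger_gap: 0.0568
grasp_force: 53.6
```

>>> arm_command(series=[[[0,0.9,0,0,0,0,-1],[0,0.9,0,0,0,0,-1],[0,0.9,0,0,0,0,-1],[0,0.9,0,0,0,0,-1],[0,0.7,0,0,0,0,-1],[0,0.36,0,0,0,0,-1],[0,0,0,0,0,0,-1],[0,0,0,0,0,0,-1]]])

```text
clock: 28.28
eef_pos: [0.5958, 0.2748, 0.1697]
ee_rot: [-3.141, -0.0, 3.141]
wrist_force: [0.0, -1.1, -0.9]
finger_gap: 0.0564
grasp_force: 53.6
```

>>> arm_command(series=[[[0,0,0.5,0,0,0,-1],[0,0,0.8,0,0,0,-1],[0,0,0.8,0,0,0,-1],[0,0,0.8,0,0,0,-1],[0,0,0.8,0,0,0,-1],[0,0,0.5,0,0,0,-1],[0,0,0.3,0,0,0,-1],[0,0,0.18,0,0,0,-1],[0,0,0,0,0,0,-1],[0,0,0,0,0,0,-1]]])

```text
clock: 29.12
eef_pos: [0.5966, 0.275, 0.0536]
ee_rot: [3.141, 0.001, 3.141]
wrist_force: [0.2, -0.2, -2.1]
finger_gap: 0.057
grasp_force: 53.6
```

>>> arm_command(series=[[[0,0,0.04,0,0,0,-1],[0,0,0.04,0,0,0,-1],[0,0,0,0,0,0,-1]]])

```text
clock: 29.37
eef_pos: [0.5964, 0.2751, 0.0513]
ee_rot: [3.141, 0.001, -3.141]
wrist_force: [0.1, 0.5, -1.6]
finger_gap: 0.057
grasp_force: 53.6
```

>>> arm_command(series=[[[0,0,0.03,0,0,0,-1],[0,0,0.01,0,0,0,-1],[0,0,0,0,0,0,-1]]])

```text
clock: 29.62
eef_pos: [0.5966, 0.2752, 0.0506]
ee_rot: [3.141, 0.001, -3.141]
wrist_force: [-1.3, 0.6, 5.6]
finger_gap: 0.0569
grasp_force: 54.3
```

Contact. I'll release, rise and look from above.

>>> arm_command(series=[[[0,0,0,0,0,0,1],[0,0,0,0,0,0,1],[0,0,0,0,0,0,1],[0,0,0,0,0,0,1],[0,0,-0.4,0,0,0,1],[0,0,-0.8,0,0,0,1],[0,0,-0.9,0,0,0,1],[0,0,-0.9,0,0,0,1],[0,0,-0.9,0,0,0,1],[0,0,-0.9,0,0,0,1]]])

```text
clock: 30.45
eef_pos: [0.5961, 0.275, 0.1718]
ee_rot: [3.141, 0.0, -3.141]
wrist_force: [-0.0, -0.6, 0.4]
finger_gap: 0.0855
grasp_force: 0.0
```

>>> arm_command(series=[[[0.8,0,-0.5,0,0,0,1],[0.8,0,0,0,0,0,1],[0.8,0,0,0,0,0,1],[0.8,0,0,0,0,0,1],[0.8,0,0,0,0,0,1],[0.8,0,0,0,0,0,1],[0,0,0,0,0,0,1],[0,0,0,0,0,0,1]]])

```text
clock: 31.12
eef_pos: [0.4761, 0.2752, 0.1834]
ee_rot: [3.141, 0.001, -3.141]
wrist_force: [-0.8, -1.1, 1.3]
finger_gap: 0.0855
grasp_force: 0.0
```

```bash
python3 - <<'E'
from h import *
s=monitor.observe();print(s['clock'],s['eef_pos'],s['finger_gap'],s['wrist_force'])
p,d,W=cloud("side");cv2.imwrite('pics/g7.png',p[...,::-1])
p,d,W=cloud("top");cv2.imwrite('pics/g8.png',p[...,::-1])
E
```

```text
31.1167 [0.47605132 0.27522168 0.18337505] 0.08545796854558523 [-0.80836059 -1.1133397   1.31537678]
```

View pics/g7.png

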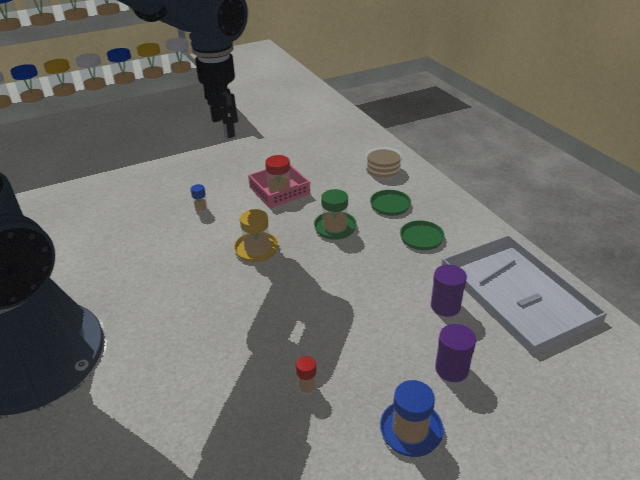

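View pics/g8.png

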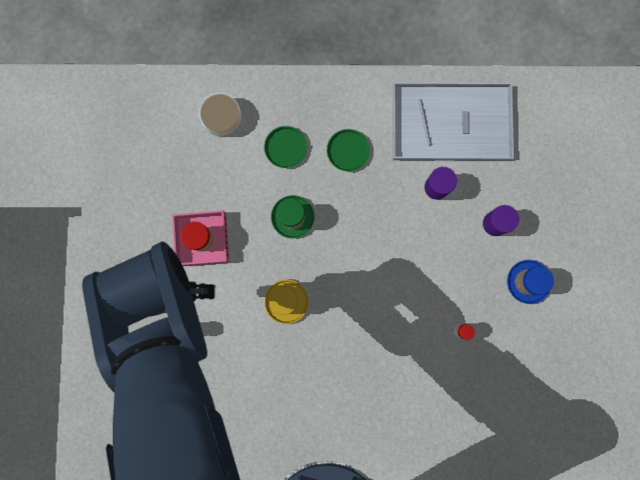

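All four jars stand upright where they belong: in the top view red (195,236) is in the basket, green (291,213), yellow (287,300) and blue (537,280). The vials and purple ones have not moved, and the gripper is clear.

```bash
python3 -c "
from bench import order;print(order.sign_off())"
```

```text
the job is handed in; nothing more can be done
None
```

The blue, green and yellow jars stand upright in their matching dishes. The red jar was moved last and stands in the pink basket, the vials are untouched, and the job was handed in at about 31 s on the robot's clock.

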